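Put the finished soil samples away

ROBOT

A 6-joint arm with a two-finger parallel gripper is mounted at the origin on the work surface. World frame = base frame: x ahead of the robot, y to its left, z up, the work surface at z = 0. Lengths are in m, angles in rad, forces in N, time in s.
With the tool pointing down it reaches from about 0.3 to 0.825 m from the base axis. Payload 5.4 kg.
Tool frame: the origin (TCP) lies midway between the tips of the shut fingers; the grasp point (between the pads) lies 19 mm behind it; z points along the fingers, y is the line along which they close (so a half turn about z gives the same grasp; the last joint's range is limited). The gripper opens to 92 mm and grips with 3 to 60 N. Pads are 20 mm wide; open, the fingers measure 128 mm over their backs; the gripper's body (75 mm by 189 mm) begins 69 mm behind the grasp point.
Start: joints at [0.898, 0.158, 1.597, -0, 1.386, -0.21], TCP at [0.257, 0.514, 0.177] pointing down, gripper open.
Joint ranges: [-2.91, 2.91], [-0.94, 2.29], [0.18, 2.7], [-1.29, 4.43], [0.17, 2.64], [-3, 3]. Speed limits (rad/s): [2.57, 2.57, 3.14, 3.14, 3.14, 3.14].

INTERFACE

Orientations are given as a unit quaternion [x, y, z, w].
In Python, from bench import robot, fingers, monitor, read_camera, calibration, find_in, masks_of gives the robot as it stands. Calls block until the motion is done:
- robot.reach(position, orientation): joint-space move of the TCP to a pose.
- robot.servo_line(position, ori=None, speed=0.15, guard=None): straight line of the TCP; ori=None keeps the orientation; speed is the mean speed in m/s. With guard (N) it stops when the force on the tool has changed by that much, and returns True; else False.
- robot.move_joints(angles): joint-space move.
- fingers.move_gripper(opening, force=None): finger opening in m; force is the grip in N (None keeps the last); returns when the fingers have stopped.
- robot.hold(seconds).
- robot.inverse_kinematics(position, orientation): joint angles nearest the present ones, or None.
- monitor.state(): the state.
- read_camera(name): name is "scene" or "side" or "wrist"; returns the picture (480x640x3 uint8, blue, green, red); there is no depth.
- calibration(name): a dict with "K" (3x3 intrinsics, pixels), "R" (3x3) and "t" (3): a world point X has camera coordinates R X + t. Camera axes: x right, y down, z forward; pixel columns grow to the right and rows downward; lengths in m; the calibration is good to about 2 mm. A picture is of the moment at which its call begins: read the wrist's pose just before it. calibration takes no time and is no camera call; for the wrist camera it gives the pose at the moment of the call.
A pose or a line that the arm cannot do raises robot.Unreachable and nothing moves.
- robot.job_done(): hands the job in; it is judged then, once.
Trained networks look in the newest picture that a camera, given by its name, has taken for a name from the list of things; names that differ only in an ending like _2 or _b are one class to them, and where a whole thing is asked for, a point or a joint stands for the part that bears it (a point fixed in the world has none). Each returns a list of dicts, best first, with "conf" (0 to 1); they miss things now and then, are a little off and sometimes report something else, mostly with a low value. They report only what shows in the picture. A call takes as long as a camera call.
- find_in(camera, target): "position" ([x, y, z] in m, in the coordinates of the camera as it stood for that picture, good to about 4 mm: the middle of the surface that is visible of it).
- masks_of(camera, target): "region" (480x640 bool, what is visible of it).
The state is a dict: "clock": time; "q": joint angles; "qd": joint speeds; "effort": joint torques, N m; "position": TCP position; "ee_rot": TCP orientation; "ft_force": force on the tool from outside, world axes, zero at the start; "wrist_torque": the same for the moment, N m; "opening": finger opening in m; "finger_force": force on a finger pad.
Only numpy, scipy, OpenCV 4.12 (cv2) and the standard library are available. Lean on these libraries where they do the work, as an engineer would, in place of code of your own. Each camera call takes 0.05 s, during which the arm holds its last target. There are 200 camera calls.

TASK

Put the finished samples away: stand the large tins on the low shelf in a straight row close against its back lip and the small tins in a straight row close against its front lip, side by side with no more than about a finger's width between neighbours. Stand every slim screw-capped jar in the transport case, one to a cell, and then swing the case's lid down until it is fully shut, rim on rim. Leave the dish, beaker and other things of the bench where they are.

Things in the scene. Friction and masses are not known exactly. Their poses are not given: they have to be found in the camera images.
- shelf: low bench shelf, fixed: white board 150 mm deep (x) by 280 mm long (y), its top 70 mm above the bench; aluminium lip all round, 6 mm thick, 8 mm above the board: inner faces at x = +69 (back), x = -69 (front) and y = +-134 mm. Origin under its centre at bench level; x from its front edge (robot side) to its back edge, y along it, z up
- case: grey transport case, fixed. Base half 100 mm deep (x) by 214 mm long (y), rim 48 mm above the bench, walls 5 mm; black foam 40 mm high with three 50 x 50 mm cells in a row, centres x = -7, y = +70, 0, -70 mm, floors 5 mm above the bench. Origin under its centre at bench level; x from its front (robot side) to its hinge side, y along the hinge, z up
- cell0 (a point): centre of the floor of the case's +y cell (50 x 50 mm, foam sides 35 mm high), axes as the case's
- cell1 (a point): centre of the floor of the case's middle cell (50 x 50 mm, foam sides 35 mm high), axes as the case's
- cell2 (a point): centre of the floor of the case's -y cell (50 x 50 mm, foam sides 35 mm high), axes as the case's
- lid (a joint): angle of the case's lid half, rad: 0 shut (rim on the base's rim), 1.5 to 1.75 at the start (about upright), stop at 1.9. A shell 100 mm from hinge to front rim, 214 mm long, 47 mm deep outside, 42 mm inside. The hinge is stiff: the lid stays at any angle and takes 3 to 4 N at its free edge to move
- lid_hinge (a point): middle of the lid's hinge line, on the back rim of the case's base: 50 mm behind the case's centre, 48 mm above the bench; the hinge runs along the case's y
- lid_rim (a point): middle of the lid's free (front) rim edge, 100 mm from the hinge line; on the front rim of the base when the lid is shut
- big1: large round aluminium sample tin with lid, 56 mm diameter, 45 mm high, about 150 g; origin at the centre of its underside, z up; may be absent
- big2: large round aluminium sample tin with lid, 56 mm diameter, 45 mm high, about 150 g; origin at the centre of its underside, z up; may be absent
- big3: large round aluminium sample tin with lid, 56 mm diameter, 45 mm high, about 150 g; origin at the centre of its underside, z up; may be absent
- small1: small round aluminium sample tin with lid, 42 mm diameter, 35 mm high, about 80 g; origin at the centre of its underside, z up; may be absent
- small2: small round aluminium sample tin with lid, 42 mm diameter, 35 mm high, about 80 g; origin at the centre of its underside, z up; may be absent
- small3: small round aluminium sample tin with lid, 42 mm diameter, 35 mm high, about 80 g; origin at the centre of its underside, z up; may be absent
- jar1: slim straight plastic sample jar, pale with grey screw cap, 40 mm diameter, 80 mm high, straight sides, about 120 g; origin at the centre of its underside, z up; may be absent
- jar2: slim straight plastic sample jar, pale with grey screw cap, 40 mm diameter, 80 mm high, straight sides, about 120 g; origin at the centre of its underside, z up; may be absent
- jar3: slim straight plastic sample jar, pale with grey screw cap, 40 mm diameter, 80 mm high, straight sides, about 120 g; origin at the centre of its underside, z up; may be absent
- dish: shallow aluminium weighing dish, 72 mm diameter, 12 mm high, bystander; origin under its centre
- beaker: empty glass beaker, 50 mm diameter at its rim, 65 mm high, bystander; origin under its centre
- reagent: amber glass bottle, 64 mm diameter, 150 mm high, bystander; origin under its centre
- brush: wooden-handled brush 200 mm long lying on the bench, bystander; origin under its middle, x along it
- scoop: wooden-handled steel spoon 200 mm long lying on the bench, bystander; origin under its middle, x along it
- tall_jar: wide glass jar, 72 mm diameter, 100 mm high, bystander; origin under its centre
- mortar: white porcelain mortar, 100 mm diameter, 62 mm high, bystander; origin under its centre

How it is judged:
On the way, in this order (a step that is already met when the one before it is completed fails the run):
1. every jar that is there stands upright in a cell of its own in the case (x of jar1 in the frame of case between -0.016 and 0.002 m and z of jar1 in the frame of case between 0 and 0.01 m and angle between each of jar1, jar2, jar3's own z axis and vertical below 0.12 rad and (y of jar1 in the frame of case between 0.061 and 0.079 m or y of jar1 in the frame of case between -0.009 and 0.009 m or y of jar1 in the frame of case between -0.079 and -0.061 m) and x of jar2 in the frame of case between -0.016 and 0.002 m and z of jar2 in the frame of case between 0 and 0.01 m and (y of jar2 in the frame of case between 0.061 and 0.079 m or y of jar2 in the frame of case between -0.009 and 0.009 m or y of jar2 in the frame of case between -0.079 and -0.061 m) and x of jar3 in the frame of case between -0.016 and 0.002 m and z of jar3 in the frame of case between 0 and 0.01 m and (y of jar3 in the frame of case between 0.061 and 0.079 m or y of jar3 in the frame of case between -0.009 and 0.009 m or y of jar3 in the frame of case between -0.079 and -0.061 m)), for 0.2 s.
2. the case's lid is fully shut (value of joint lid below 0.03 rad), for 0.2 s.
At the end, for the whole second after the job is handed in: tins upright and at rest on the shelf board: large within 12 mm of the back lip, small within 12 mm of the front lip, each less than 30 mm (edge to edge) from a neighbour in its row; jars upright on the floors of separate cells; lid shut to 0.03 rad; bystanders left alone (all of step 1 and x of each of big1, big2, big3 in the frame of shelf above 0.029 m and y of big1 in the frame of shelf between -0.14 and 0.14 m and z of big1 in the frame of shelf between 0.065 and 0.075 m and angle between each of big1, big2, big3, small1, small2, small3's own z axis and vertical below 0.1 rad and linear speed of each of big1, big2, big3, small1, small2, small3 below 0.02 m/s and y of big2 in the frame of shelf between -0.14 and 0.14 m and z of big2 in the frame of shelf between 0.065 and 0.075 m and y of big3 in the frame of shelf between -0.14 and 0.14 m and z of big3 in the frame of shelf between 0.065 and 0.075 m and (horizontal distance between big1 and big2 below 0.086 m or horizontal distance between big1 and big3 below 0.086 m) and (horizontal distance between big2 and big1 below 0.086 m or horizontal distance between big2 and big3 below 0.086 m) and (horizontal distance between big3 and big1 below 0.086 m or horizontal distance between big3 and big2 below 0.086 m) and x of each of small1, small2, small3 in the frame of shelf below -0.036 m and y of small1 in the frame of shelf between -0.14 and 0.14 m and z of small1 in the frame of shelf between 0.065 and 0.075 m and y of small2 in the frame of shelf between -0.14 and 0.14 m and z of small2 in the frame of shelf between 0.065 and 0.075 m and y of small3 in the frame of shelf between -0.14 and 0.14 m and z of small3 in the frame of shelf between 0.065 and 0.075 m and (horizontal distance between small1 and small2 below 0.072 m or horizontal distance between small1 and small3 below 0.072 m) and (horizontal distance between small2 and small1 below 0.072 m or horizontal distance between small2 and small3 below 0.072 m) and (horizontal distance between small3 and small1 below 0.072 m or horizontal distance between small3 and small2 below 0.072 m) and value of joint lid below 0.03 rad); the robot touches nothing.
It fails at once if the weighing dish is pushed away or upset (distance of dish from where it was at the start of the episode above 0.06 m or angle between dish's own z axis and vertical above 0.5 rad).
It fails at once if the beaker is pushed away or knocked over (distance of beaker from where it was at the start of the episode above 0.06 m or angle between beaker's own z axis and vertical above 0.5 rad).
It fails at once if the amber bottle, glass jar or mortar is pushed away or knocked over (distance of any of reagent, tall_jar, mortar from where it was at the start of the episode above 0.04 m or angle between any of reagent, tall_jar, mortar's own z axis and vertical above 0.5 rad).
It fails at once if the brush or spoon is pushed away (distance of any of brush, scoop from where it was at the start of the episode above 0.04 m).
Of big1, big2, big3 only 2 to 3 are there at a start; the rules pass over those that are not, and their reading is None.
Of small1, small2, small3 only 2 to 3 are there at a start; the rules pass over those that are not, and their reading is None.
Of jar1, jar2, jar3 only 1 to 3 are there at a start; the rules pass over those that are not, and their reading is None.
At some moment in a run one of big1, big2, big3, small1, small2, small3 may be knocked a few centimetres aside while the robot is not near it.
It also fails if it takes over 210 s, if anything falls off the work surface, if the arm or the gripper's body presses on something with over 40 N, if the wrist force passes 120 N, or if a joint passes its speed limit or range.

## Working session

There is one attempt and no reset: what is moved stays moved. The work goes in short steps, each a Python script; the robot and the scene stay as the last script left them, time stands still between calls to the robot, and variables do not carry over. Pictures are saved under pics/ and viewed, at most 14 in all, crops included, and the job is handed in when it is done.

```bash
ls; mkdir -p pics; cat > h.py <<'E'
import numpy as np, cv2
from bench import robot, fingers, monitor, read_camera, calibration, find_in, masks_of
def world(cam,p):
    c=calibration(cam); return np.array(c["R"]).T@(np.array(p)-np.array(c["t"]))
E
python3 - <<'E'
from h import *
for c in ["scene","side"]:
    cv2.imwrite(f"pics/{c}0.png",read_camera(c))
    cal=calibration(c); print(c,np.round(-np.array(cal["R"]).T@np.array(cal["t"]),3))
    for t in ["shelf","case","lid","big1","small1","jar1","dish","beaker","reagent","brush","scoop","tall_jar","mortar"]:
        print(t,[(round(d["conf"],2),np.round(world(c,d["position"]),3).tolist()) for d in find_in(c,t)])
s=monitor.state();print(s["clock"],s["ee_rot"],s["position"])
E
```

```text
pics
scene [ 1.276 -0.823  0.929]
shelf [(0.9, [0.605, 0.221, 0.075]), (0.61, [0.395, 0.198, 0.032]), (0.58, [0.598, -0.364, 0.032])]
case [(0.59, [0.654, -0.167, 0.115]), (0.31, [0.598, -0.363, 0.033])]
lid [(0.55, [0.65, -0.158, 0.122]), (0.49, [0.651, -0.168, 0.119])]
big1 [(0.95, [0.324, -0.304, 0.044]), (0.71, [0.429, -0.397, 0.047]), (0.7, [0.329, 0.263, 0.042]), (0.47, [0.426, -0.111, 0.028])]
small1 [(0.95, [0.596, -0.366, 0.037]), (0.82, [0.427, -0.113, 0.03]), (0.52, [0.393, 0.195, 0.032]), (0.38, [0.494, -0.316, 0.06]), (0.25, [0.437, 0.083, 0.05])]
jar1 [(0.91, [0.493, -0.314, 0.058]), (0.57, [0.44, -0.029, 0.056])]
dish [(0.62, [0.516, -0.433, 0.007])]
beaker [(0.59, [0.768, -0.146, 0.044]), (0.49, [0.395, 0.194, 0.033])]
reagent [(0.95, [0.795, 0.028, 0.085]), (0.37, [0.769, 0.279, 0.073])]
brush [(0.64, [0.378, 0.45, 0.019])]
scoop [(0.71, [0.748, -0.314, 0.016]), (0.23, [0.766, 0.276, 0.071])]
tall_jar [(0.68, [0.765, 0.279, 0.072])]
mortar []
side [0.171 1.492 0.905]
shelf [(0.87, [0.556, 0.274, 0.069])]
case [(0.66, [0.622, -0.121, 0.048]), (0.24, [0.408, -0.093, 0.024])]
lid [(0.68, [0.65, -0.14, 0.092])]
big1 [(0.89, [0.336, 0.304, 0.024]), (0.61, [0.424, -0.362, 0.031])]
small1 [(0.53, [0.383, 0.221, 0.023]), (0.49, [0.409, -0.092, 0.029]), (0.48, [0.584, -0.341, 0.02])]
jar1 [(0.77, [0.426, -0.004, 0.057]), (0.6, [0.482, -0.286, 0.049])]
dish [(0.59, [0.54, -0.434, 0.009])]
beaker [(0.61, [0.43, 0.107, 0.04]), (0.42, [0.616, -0.119, 0.048])]
reagent [(0.7, [0.774, 0.066, 0.073]), (0.24, [0.358, 0.464, 0.014])]
brush [(0.82, [0.357, 0.462, 0.014])]
scoop [(0.39, [0.815, -0.343, 0.018])]
tall_jar [(0.7, [0.335, 0.303, 0.024]), (0.67, [0.744, 0.326, 0.064])]
mortar [(0.83, [0.773, -0.127, 0.041]), (0.63, [0.382, 0.222, 0.029]), (0.28, [0.356, 0.462, 0.013])]
1.4 [ 2.29338551e-01  9.73346716e-01 -3.20643526e-06  1.07206017e-06] [0.25672397 0.51449244 0.17739693]
```

View pics/scene0.png

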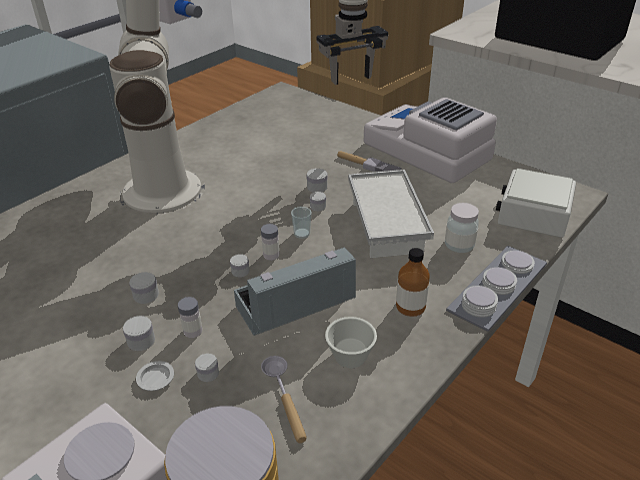

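View pics/side0.png

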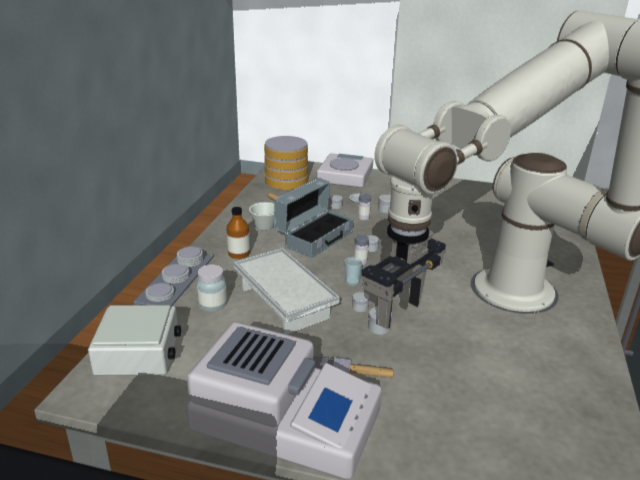

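The pictures show three large tins, at scene px (142,285), (138,330) and (317,178). There are three small tins, at (206,366), (239,265) and (318,197), and two jars, at (270,240) and (189,315). The beaker is at (302,220), the case at (300,290) with its lid upright, and the shelf at (390,205). Next I'll take wrist views from above.

```bash
cat >> h.py <<'E'
def down(yaw):  # tool pointing down; closing line (tool y) at angle yaw from world y
    from scipy.spatial.transform import Rotation as R
    return (R.from_euler('z',yaw)*R.from_quat([0,1,0,0])).as_quat()
CLS=["shelf","case","lid","big1","small1","jar1","beaker","dish"]
def look(tag,cls=CLS):
    cal=calibration("wrist"); im=read_camera("wrist"); cv2.imwrite(f"pics/{tag}.png",im)
    R,t=np.array(cal["R"]),np.array(cal["t"]); np.savez(f"pics/{tag}.npz",K=cal["K"],R=R,t=t)
    print(tag,"cam",np.round(-R.T@t,3),"axis",np.round(R[2],2),"t",monitor.state()["clock"])
    for c in cls: print(" ",c,[(round(d["conf"],2),np.round(R.T@(np.array(d["position"])-t),3).tolist()) for d in find_in("wrist",c) if d["conf"]>.3])
E
python3 - <<'E'
from h import *
for tag,p in dict(w1=(.5,.22,.42),w2=(.5,-.05,.42),w3=(.45,-.28,.42)).items():
    try: robot.reach(p,down(0)); look(tag)
    except robot.Unreachable as e: print(tag,"unreach",e)
cv2.imwrite("pics/m1.png",cv2.resize(np.hstack([cv2.imread(f"pics/w{i}.png") for i in (1,2,3)]),(800,200)))
E
```

```text
w1 cam [0.425 0.22  0.625] axis [ 0.27  0.   -0.96] t 3.1083
  shelf [(0.75, [0.569, 0.251, 0.066])]
  case [(0.65, [0.615, -0.125, 0.044])]
  lid [(0.75, [0.652, -0.135, 0.093])]
  big1 [(0.85, [0.322, 0.274, 0.044])]
  small1 [(0.8, [0.389, 0.204, 0.03]), (0.78, [0.419, -0.101, 0.032])]
  jar1 [(0.6, [0.432, -0.008, 0.079]), (0.54, [0.572, 0.251, 0.071])]
  beaker [(0.8, [0.434, 0.083, 0.034])]
  dish []
w2 cam [ 0.425 -0.05   0.626] axis [ 0.27  0.   -0.96] t 4.6083
  shelf [(0.79, [0.565, 0.257, 0.069])]
  case [(0.7, [0.587, -0.347, 0.028]), (0.68, [0.612, -0.12, 0.046])]
  lid [(0.95, [0.643, -0.131, 0.15])]
  big1 [(0.88, [0.324, 0.266, 0.046]), (0.84, [0.316, -0.288, 0.042]), (0.8, [0.419, -0.38, 0.043])]
  small1 [(0.89, [0.417, -0.107, 0.032]), (0.89, [0.383, 0.2, 0.029]), (0.67, [0.587, -0.349, 0.031])]
  jar1 [(0.7, [0.482, -0.293, 0.08]), (0.62, [0.431, -0.019, 0.079])]
  beaker [(0.62, [0.433, 0.106, 0.035])]
  dish [(0.96, [0.521, -0.438, -0.002]), (0.53, [0.385, 0.204, 0.03])]
w3 cam [ 0.376 -0.28   0.626] axis [ 0.27  0.   -0.96] t 5.9917
  shelf [(0.68, [0.617, 0.179, 0.068]), (0.59, [0.416, -0.387, 0.044])]
  case [(0.62, [0.416, -0.11, 0.034]), (0.61, [0.593, -0.154, 0.036])]
  lid [(0.92, [0.623, -0.19, 0.149])]
  big1 [(0.81, [0.316, -0.298, 0.045]), (0.61, [0.419, -0.387, 0.045])]
  small1 [(0.81, [0.588, -0.356, 0.029]), (0.79, [0.418, -0.11, 0.034]), (0.76, [0.385, 0.195, 0.028]), (0.35, [0.592, -0.159, 0.041])]
  jar1 [(0.77, [0.426, -0.031, 0.079]), (0.64, [0.478, -0.302, 0.08])]
  beaker [(0.72, [0.433, 0.101, 0.044])]
  dish [(0.64, [0.521, -0.438, 0.001])]
```

View pics/m1.png

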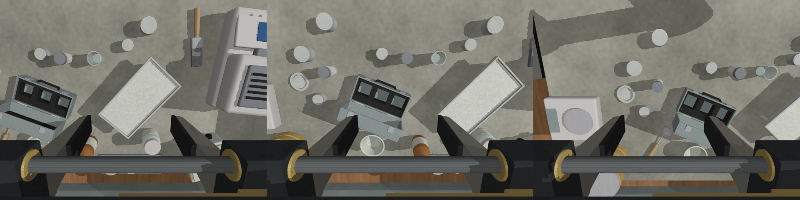

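The wrist views, taken from 0.62 m, show everything. The shelf and case are both yawed. I'll crop them to read off the corners.

```bash
python3 - <<'E'
import cv2,numpy as np
a=cv2.imread("pics/w1.png");b=cv2.imread("pics/w2.png")
# crop shelf 200x160..; x4
A=a[120:340,220:440]; B=b[160:310,160:360]
cv2.imwrite("pics/c1.png",cv2.resize(A,None,fx=2.7,fy=2.7,interpolation=cv2.INTER_CUBIC))
cv2.imwrite("pics/c2.png",cv2.resize(B,None,fx=4,fy=4,interpolation=cv2.INTER_CUBIC))
E
```

```text
(no output)
```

View pics/c1.png

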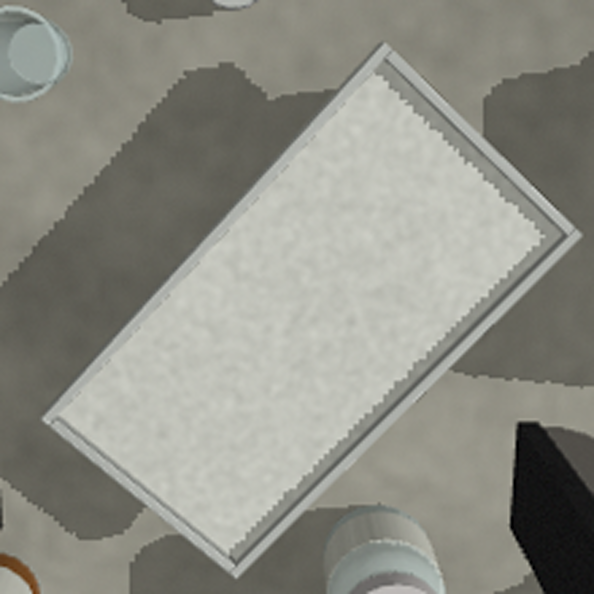

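View pics/c2.png

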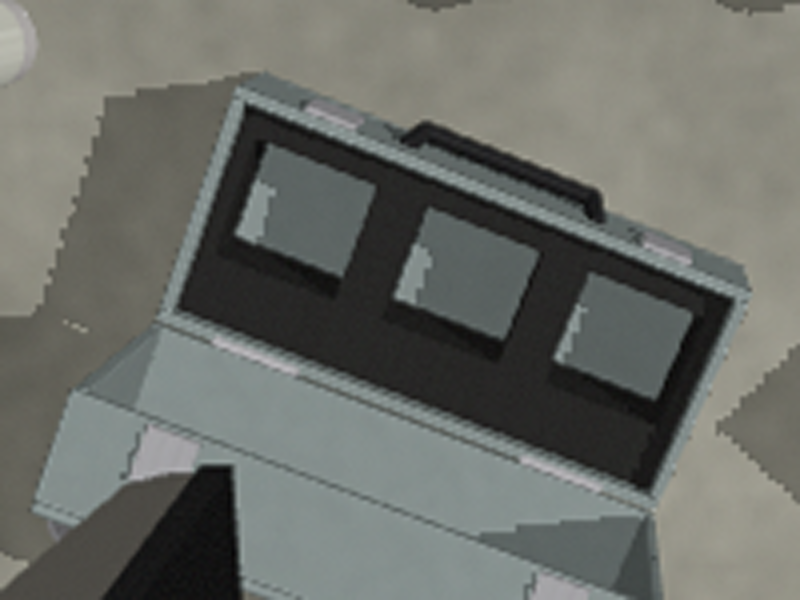

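Corner pixels in the crops:
- **Shelf lip:** (387,45), (580,235), (236,575), (45,420).
- **Case rim:** front (240,88) and (745,290), back (655,508) and (165,320).

Next I'll fit those frames and locate the cylinders from their masks.

```bash
cat >> h.py <<'E'
from scipy.optimize import least_squares
def proj(cal,P):
    q=(cal["R"]@np.asarray(P).T).T+cal["t"]; q=q@np.asarray(cal["K"]).T; return q[:,:2]/q[:,2:]
def backproj(cal,px,z):
    d=np.linalg.inv(cal["K"])@np.c_[px,np.ones(len(px))].T; R=np.asarray(cal["R"]); d=(R.T@d).T; c=-R.T@np.asarray(cal["t"])
    return (c+d*((z-c[2])/d[:,2])[:,None])[:,:2]
DIM=dict(big1=(.028,.045),small1=(.021,.035),jar1=(.020,.080),beaker=(.025,.065))
def locate(classes=("big1","small1","jar1"),cam="wrist",z0=0,conf=.3):
    cal={k:np.array(v) for k,v in calibration(cam).items()}; read_camera(cam); out=[]
    a=np.linspace(0,2*np.pi,48,endpoint=False)
    for c in classes:
        r,h=DIM[c]
        for m in masks_of(cam,c):
            if m["conf"]<conf: continue
            ys,xs=np.nonzero(m["region"]); cen=np.array([xs.mean(),ys.mean()])
            for zb in ([z0] if np.isscalar(z0) else z0):
                def hull(p): return cv2.convexHull(proj(cal,[[p[0]+r*np.cos(t),p[1]+r*np.sin(t),z] for t in a for z in (zb,zb+h)]).astype(np.float32))
                def f(p): M=cv2.moments(hull(p)); return [M["m10"]/M["m00"]-cen[0],M["m01"]/M["m00"]-cen[1]]
                s=least_squares(f,backproj(cal,[cen],zb+h/2)[0],diff_step=1e-3).x
                out.append((c,round(m["conf"],2),s.round(4).tolist(),zb,round(len(xs)/cv2.contourArea(hull(s)),2)))
    return out
def fit(B,W):
    B,W=np.array(B),np.array(W); b=B-B.mean(0); w=W-W.mean(0)
    th=np.arctan2((b[:,0]*w[:,1]-b[:,1]*w[:,0]).sum(),(b*w).sum())
    R=np.array([[np.cos(th),-np.sin(th)],[np.sin(th),np.cos(th)]]); o=W.mean(0)-R@B.mean(0)
    return o,th,np.abs((R@B.T).T+o-W).max()
E
cat > t.py <<'E'
E
python3 - <<'E'
from h import *
n=lambda t:dict(np.load(f"pics/{t}.npz"))
px=np.array([(387,45),(580,235),(236,575),(45,420)])/2.7+[220,120]
print("shelf",fit([(-.075,.14),(.075,.14),(.075,-.14),(-.075,-.14)],backproj(n("w1"),px,.078)))
px=np.array([(240,88),(745,290),(655,508),(165,320)])/4+[160,160]
print("case",fit([(-.05,-.107),(-.05,.107),(.05,.107),(.05,-.107)],backproj(n("w2"),px,.048)))
for p in [(.45,-.28,.42),(.5,-.05,.42)]:
    robot.reach(p,down(0)); robot.hold(.1)
    for l in locate(("big1","small1","jar1","beaker")): print(l)
E
```

```text
shelf (array([0.57905997, 0.24883164]), np.float64(0.8327828690829753), np.float64(0.0031340227912642904))
case (array([ 0.58005615, -0.11279001]), np.float64(-0.38331535488257557), np.float64(0.0043213736697326685))
('big1', 0.69, [0.4187, -0.3887], 0, 1.04)
('big1', 0.57, [0.3144, -0.2964], 0, 0.97)
('big1', 0.34, [0.5864, -0.3588], 0, 0.5)
('small1', 0.93, [0.3869, 0.1987], 0, 0.73)
('small1', 0.79, [0.5884, -0.3592], 0, 0.96)
('small1', 0.76, [0.4173, -0.1063], 0, 0.95)
('jar1', 0.91, [0.4803, -0.3038], 0, 0.95)
('jar1', 0.6, [0.4322, -0.0186], 0, 0.94)
('beaker', 0.81, [0.4322, 0.0955], 0, 0.83)
('beaker', 0.31, [0.6263, 0.2038], 0, 3.89)
('big1', 0.9, [0.4194, -0.3877], 0, 1.0)
('big1', 0.73, [0.3237, 0.2783], 0, 0.94)
('big1', 0.66, [0.5738, 0.2806], 0, 12.38)
('big1', 0.4, [0.4331, -0.0168], 0, 0.56)
('small1', 0.92, [0.4177, -0.1064], 0, 1.0)
('small1', 0.7, [0.5891, -0.3593], 0, 0.89)
('small1', 0.67, [0.3868, 0.2063], 0, 0.95)
('small1', 0.65, [0.6823, -0.1513], 0, 11.86)
('jar1', 0.74, [0.4325, -0.0183], 0, 0.95)
('jar1', 0.67, [0.4804, -0.3033], 0, 0.92)
('beaker', 0.58, [0.4321, 0.095], 0, 0.87)
```

```bash
python3 - <<'E'
from h import *
robot.reach((.53,-.11,.30),down(-.383)); robot.hold(.1); look("w4",[])
print(np.round(monitor.state()["q"],2))
im=cv2.imread("pics/w4.png"); cv2.imwrite("pics/c4.png",cv2.resize(im[60:360,140:500],None,fx=2,fy=2,interpolation=cv2.INTER_CUBIC))
E
```

```text
w4 cam [ 0.461 -0.082  0.508] axis [ 0.25 -0.1  -0.96] t 9.0333
[-0.43  0.02  1.5   0.    1.62 -1.62]
```

View pics/c4.png

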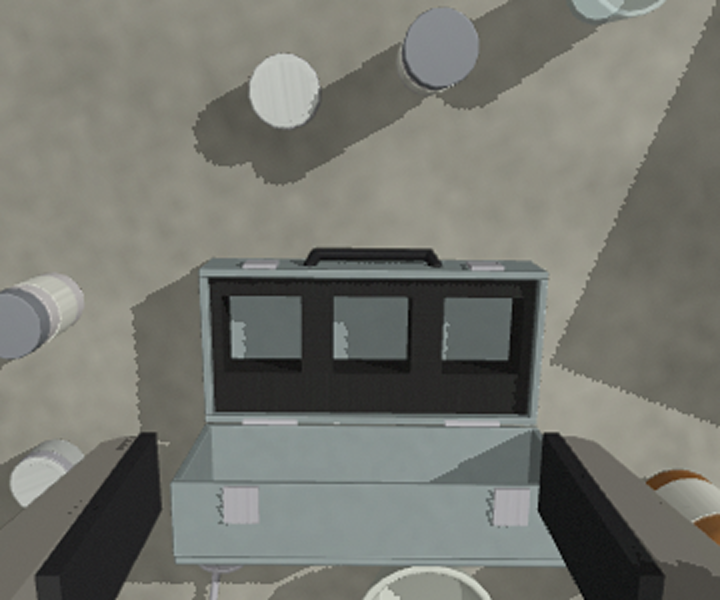

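The case is now square in the view. Its rim runs from (201,274) and (548,274) to (206,419) and (541,419). The middle cell spans (333,296) to (409,371).

```bash
python3 - <<'E'
from h import *
c=dict(np.load("pics/w4.npz"))
f=lambda p:np.array(p)/2+[140,60]
print("case",fit([(-.05,-.107),(-.05,.107),(.05,.107),(.05,-.107)],backproj(c,f([(201,274),(548,274),(541,419),(206,419)]),.048)))
# cells, predicted in crop px
for o,th in [((.580,-.1128),-.383),fit([(-.05,-.107),(-.05,.107),(.05,.107),(.05,-.107)],backproj(c,f([(201,274),(548,274),(541,419),(206,419)]),.048))[:2]]:
    R=np.array([[np.cos(th),-np.sin(th)],[np.sin(th),np.cos(th)]])
    for y in (.07,0,-.07):
        P=[np.r_[np.array(o)+R@[-.007+a,y+b],.04] for a,b in((-.025,-.025),(-.025,.025),(.025,.025),(.025,-.025))]
        print(((proj(c,P)-[140,60])*2).round().tolist())
E
```

```text
case (array([ 0.58038702, -0.1126707 ]), np.float64(-0.3796849178794347), np.float64(0.003479176340371537))
[[446.0, 295.0], [526.0, 295.0], [521.0, 372.0], [443.0, 372.0]]
[[334.0, 295.0], [414.0, 295.0], [412.0, 372.0], [334.0, 372.0]]
[[221.0, 295.0], [302.0, 295.0], [303.0, 372.0], [225.0, 371.0]]
[[446.0, 295.0], [527.0, 295.0], [522.0, 372.0], [444.0, 372.0]]
[[334.0, 296.0], [414.0, 295.0], [412.0, 372.0], [334.0, 372.0]]
[[222.0, 296.0], [302.0, 296.0], [303.0, 372.0], [225.0, 372.0]]
```

The prediction matches the image well, so I'll do the jars now.

```bash
cat >> h.py <<'E'
CASE=((.5803,-.1127),-.381); SHELF=((.579,.2488),.8328)
def inframe(F,x,y):
    (ox,oy),th=F; return np.array([ox+x*np.cos(th)-y*np.sin(th),oy+x*np.sin(th)+y*np.cos(th)])
def tostate(F,p):
    (ox,oy),th=F; d=np.array(p)-[ox,oy]; return np.array([d[0]*np.cos(th)+d[1]*np.sin(th),-d[0]*np.sin(th)+d[1]*np.cos(th)])
HI=.24
def over(xy,z,yaw):
    s=monitor.state()["position"]
    if s[2]<HI-.005: robot.servo_line([s[0],s[1],HI],speed=.25)
    robot.reach([*xy,HI],down(yaw)); 
    if z<HI-.06: robot.servo_line([*xy,z+.05],speed=.25)
    robot.servo_line([*xy,z],speed=.08)
def pick(xy,yaw,z,op,force=20):
    fingers.move_gripper(op); over(xy,z,yaw); fingers.move_gripper(0,force)
    s=monitor.state(); print("grip",round(s["opening"],4),round(float(np.max(s["finger_force"])),1))
    robot.servo_line([*xy,HI],speed=.25)
    s=monitor.state(); print("lift",round(s["opening"],4),"t",round(s["clock"],1)); return s["opening"]
def place(xy,yaw,z,op,dz=.003):
    over(xy,z+dz+.01,yaw); hit=robot.servo_line([*xy,z-.002],speed=.03,guard=4)
    print("down",hit,round(monitor.state()["position"][2]-z,4)); fingers.move_gripper(op); robot.servo_line([*xy,HI],speed=.25)
E
python3 - <<'E'
from h import *
yaw=CASE[1]; h=.047
for xy,y in [((.4324,-.0184),.07),((.4804,-.3035),-.07)]:
    if pick(xy,yaw,h,.064)<.03: print("MISS"); break
    place(inframe(CASE,-.007,y),yaw,.005+h,.056)
robot.reach((.5,-.05,.42),down(0)); robot.hold(.1)
for l in locate(("jar1",),z0=.005)+locate(("big1","small1")): print(l,tostate(CASE,l[2]).round(4) if l[0]=="jar1" else "")
cv2.imwrite("pics/a1.png",read_camera("wrist")); print(monitor.state()["clock"])
E
```

```text
grip 0.0006 0.0
lift 0.0006 t 13.7
MISS
('jar1', 0.97, [0.48, -0.3014], 0.005, 0.92) [-0.0229 -0.2125]
('jar1', 0.79, [0.4325, -0.019], 0.005, 0.92) [-0.172  0.032]
('jar1', 0.73, [0.6543, -0.188], 0.005, 6.0) [ 0.0967 -0.0424]
('big1', 0.85, [0.3231, 0.2778], 0, 0.93) 
('big1', 0.66, [0.3143, -0.2957], 0, 0.97) 
('small1', 0.9, [0.5889, -0.3583], 0, 0.97) 
('small1', 0.77, [0.4179, -0.1062], 0, 1.0) 
('small1', 0.58, [0.3869, 0.2071], 0, 0.93) 
14.8833
```

View pics/a1.png

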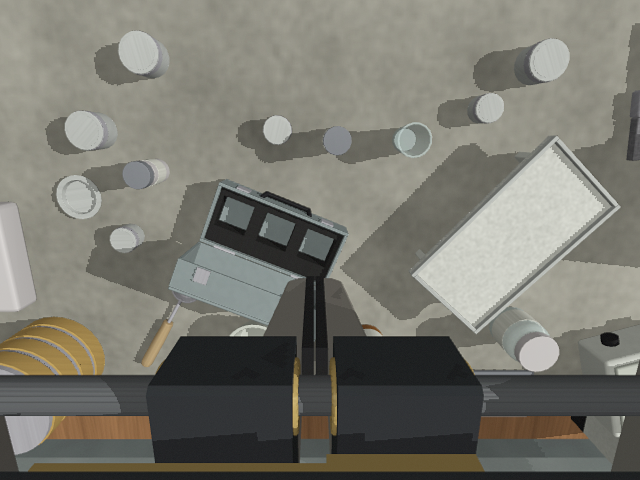

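The grasp missed: the jar is still at (337,140), untouched. I'll repeat the descent without closing the gripper and take a look.

```bash
python3 - <<'E'
from h import *
fingers.move_gripper(.064); over((.4324,-.0184),.1,CASE[1]); 
s=monitor.state(); print(s["position"],s["ee_rot"],s["opening"],s["ft_force"])
a=read_camera("scene"); b=read_camera("wrist")
A=cv2.resize(a[120:320,160:360],(400,400)); B=cv2.resize(b,(400,300)); B=cv2.copyMakeBorder(B,0,100,0,0,cv2.BORDER_CONSTANT)
cv2.imwrite("pics/d1.png",np.hstack([A,B]))
for c in ("scene","side"):
  for l in locate(("jar1",),c): print(c,l)
E
```

```text
[ 0.4328227  -0.01853401  0.10049813] [ 1.89324784e-01  9.81914427e-01 -5.62942545e-05  4.25572526e-04] 0.06411585347128569 [ 0.02808409  0.42038249 -0.10869235]
scene ('jar1', 0.95, [0.4286, -0.0173], 0, 0.96)
scene ('jar1', 0.61, [0.5967, -0.0941], 0, 8.05)
scene ('jar1', 0.56, [0.4755, -0.3028], 0, 0.99)
side ('jar1', 0.78, [0.4316, -0.0314], 0, 0.89)
side ('jar1', 0.56, [0.4762, -0.2817], 0, 0.41)
```

View pics/d1.png

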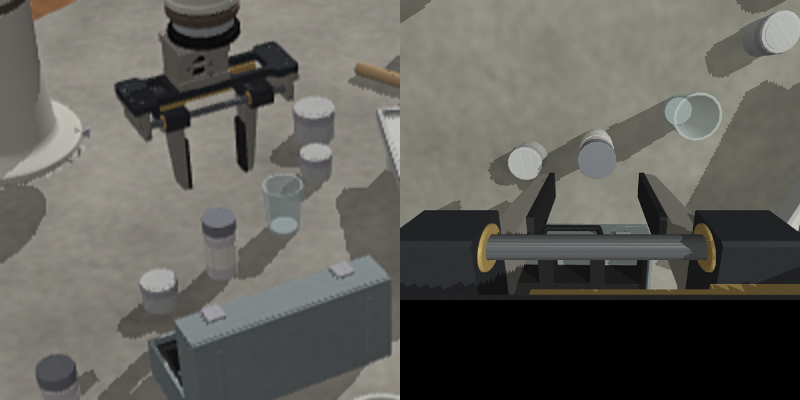

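```bash
python3 - <<'E'
from h import *
s=monitor.state(); p=s["position"]; d=np.array([-np.sin(CASE[1]),np.cos(CASE[1]),0])*.032
for dz in (0,.02,.04):
  for c in("scene","wrist","side"):
    q=proj(calibration(c),[p+[0,0,dz],p+d+[0,0,dz],p-d+[0,0,dz]])
    print(dz,c,((q-[160,120])*2 if c=="scene" else q*.625+[400,0] if c=="wrist" else q).round().tolist())
b=read_camera("side");cv2.imwrite("pics/d2.png",cv2.resize(b[150:350,260:460],(600,600)))
E
```

```text
0 scene [[218.0, 204.0], [244.0, 196.0], [192.0, 212.0]]
0 wrist [[597.0, 169.0], [632.0, 169.0], [562.0, 169.0]]
0 side [[362.0, 231.0], [355.0, 236.0], [368.0, 227.0]]
0.02 scene [[217.0, 190.0], [243.0, 182.0], [191.0, 198.0]]
0.02 wrist [[597.0, 177.0], [635.0, 177.0], [558.0, 177.0]]
0.02 side [[362.0, 225.0], [356.0, 229.0], [368.0, 221.0]]
0.04 scene [[216.0, 175.0], [242.0, 167.0], [190.0, 183.0]]
0.04 wrist [[597.0, 187.0], [639.0, 187.0], [554.0, 187.0]]
0.04 side [[362.0, 219.0], [356.0, 223.0], [368.0, 215.0]]
```

View pics/d2.png

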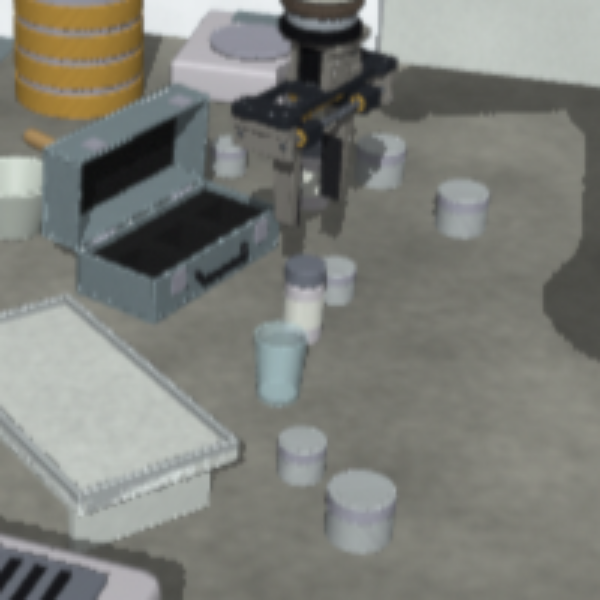

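All three cameras put the fingertips about 35 mm higher than the reported TCP. I'll measure the offset by touching the shut fingers on a free patch of bench.

```bash
python3 - <<'E'
from h import *
s=monitor.state()["position"]; robot.servo_line([s[0],s[1],.2]); fingers.move_gripper(0)
over((.36,-.19),.04,0)
print(monitor.state()["ft_force"])
hit=robot.servo_line([.36,-.19,-.06],speed=.025,guard=4); s=monitor.state(); print(hit,s["position"],s["ft_force"],s["clock"])
robot.servo_line([.36,-.19,.2])
E
```

```text
[-1.08690213 -0.19649332 -0.48079252]
True [ 0.3600588  -0.19005196 -0.03682652] [-0.59738584  0.77460221  6.13176872] 25.5167
```

The contact came at a reported z of -0.0365, so the tips sit 36 mm above the reported TCP. I'll correct for that and go on.

```bash
sed -i 's/^HI=.24/HI=.21; TIP=.036/; s/^def pick(.*/&\n    z-=TIP/; s/^def place(.*/&\n    z-=TIP/' h.py
python3 - <<'E'
from h import *
yaw=CASE[1]; h=.047
for xy,y in [((.4324,-.0184),.07),((.4804,-.3035),-.07)]:
    if pick(xy,yaw,h,.064)<.03: print("MISS"); break
    place(inframe(CASE,-.007,y),yaw,.005+h,.056)
robot.reach((.5,-.05,.42),down(0)); robot.hold(.1)
for l in locate(("jar1",),z0=.005)+locate(("big1","small1")): print(l,tostate(CASE,l[2]).round(4) if l[0]=="jar1" else "")
cv2.imwrite("pics/a2.png",read_camera("wrist")); print(monitor.state()["clock"])
E
```

```text
grip 0.0395 20.0
lift 0.0395 t 32.3
down True 0.0
grip 0.0396 20.0
lift 0.0397 t 40.7
down True 0.0001
('jar1', 0.58, [0.5476, -0.1753], 0.005, 0.89) [-0.0071 -0.0703]
('jar1', 0.56, [0.6002, -0.0454], 0.005, 0.94) [-0.0066  0.0699]
('jar1', 0.32, [0.419, -0.3738], 0.005, 1.1) [-0.0526 -0.3024]
('big1', 0.94, [0.3144, -0.2958], 0, 0.96) 
('big1', 0.89, [0.4185, -0.3882], 0, 0.96) 
('big1', 0.8, [0.3235, 0.2779], 0, 0.94) 
('small1', 0.98, [0.4181, -0.1055], 0, 0.94) 
('small1', 0.9, [0.5891, -0.3588], 0, 0.99) 
('small1', 0.55, [0.387, 0.2063], 0, 0.99) 
45.9333
```

View pics/a2.png

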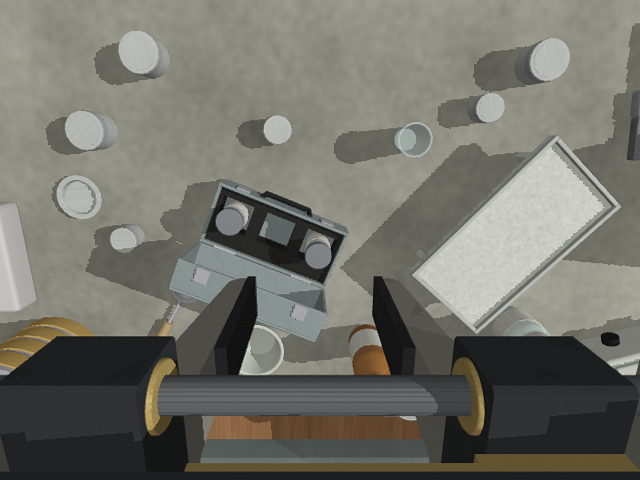

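Both jars stand in their cells, at (232,220) and (318,250). Next comes the lid.

```bash
python3 - <<'E'
from h import *
fingers.move_gripper(0); yaw=CASE[1]
def tip(th,r=.08,m=0): 
    x=.05-r*np.cos(th)+(.047+.010*np.sin(th)+m)*np.sin(th); z=.048+r*np.sin(th)+(.047+.010*np.sin(th)+m)*np.cos(th)
    return np.r_[inframe(CASE,x,0),z-TIP]
p=inframe(CASE,.15,0); robot.reach([*p,.24],down(yaw)); f0=np.array(monitor.state()["ft_force"])
robot.servo_line([*p,.085],speed=.15)
for th in np.linspace(1.85,0,16):
    robot.servo_line(tip(th,m=-.002),speed=.08)
    s=monitor.state(); print(round(th,2),np.round(np.array(s["ft_force"])-f0,1),np.round(s["position"]-tip(th,m=-.002),4))
    if np.linalg.norm(np.array(s["ft_force"])-f0)>30: print("STOP"); break
else:
    t=tip(0); print(robot.servo_line([t[0],t[1],t[2]-.01],speed=.02,guard=12),monitor.state()["position"][2]-t[2])
    robot.servo_line([t[0],t[1],.21],speed=.2)
    robot.reach((.5,-.05,.42),down(0)); robot.hold(.1); cv2.imwrite("pics/l1.png",cv2.resize(read_camera("wrist")[150:400,100:400],None,fx=2,fy=2))
print(monitor.state()["clock"])
E
```

```text
1.85 [ 0.5 -0.1  1.1] [ 0.0006 -0.0002  0.0009]
1.73 [ 0.7 -0.6  0.8] [ 0.0008 -0.0003  0.0012]
1.6 [ 0.4 -1.1  0.8] [ 0.0003 -0.0001  0.0004]
1.48 [0.  0.8 0.1] [0.     0.     0.0002]
1.36 [0.1 0.6 1.1] [-0.0001  0.0001  0.0002]
1.23 [ 0.4 -0.   2.2] [-0.0002  0.      0.    ]
1.11 [-0.  -0.9  1. ] [-0.0002  0.0001 -0.    ]
0.99 [ 0.6 -0.1  1.5] [-0.0002  0.     -0.0001]
0.86 [0.5 0.  1.6] [-0.0002  0.0001 -0.0001]
0.74 [-0.  -0.3  1. ] [-0.0003  0.0001 -0.0002]
0.62 [-0.3  0.1  1.7] [-0.0002  0.0002 -0.0002]
0.49 [-0.6  0.5  1.5] [-0.0004  0.0002 -0.0003]
0.37 [ 0.3 -0.2  0.5] [-0.0004  0.0002 -0.0003]
0.25 [0.2 0.5 0.4] [-0.0004  0.0002 -0.0003]
0.12 [ 0.7 -0.1  0.7] [-0.0005  0.0002 -0.0005]
0.0 [ 0.8 -0.6  6.9] [ 0.0013 -0.0006  0.0011]
True -0.0008288541579180159
56.4333
```

```bash
test -f pics/l1.png && python3 -c "
from h import *
for l in locate(('small1','big1')): print(l)
a=read_camera('side')[160:270,250:380]; b=cv2.imread('pics/l1.png'); cv2.imwrite('pics/l2.png',np.hstack([cv2.resize(b,(400,333)),cv2.resize(a,(394,333))]))"
```

```text
('small1', 0.97, [0.5885, -0.3582], 0, 0.97)
('small1', 0.71, [0.4181, -0.1067], 0, 1.04)
('small1', 0.57, [0.3866, 0.2072], 0, 0.94)
('big1', 0.97, [0.3144, -0.2956], 0, 0.96)
('big1', 0.88, [0.4225, -0.4322], 0, 0.96)
('big1', 0.78, [0.3239, 0.2783], 0, 0.98)
```

View pics/l2.png

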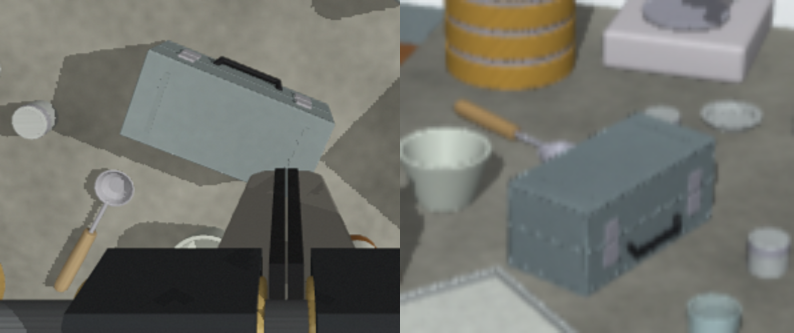

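The lid is shut. One large tin has been knocked to (0.4225,-0.4322). I'll move the tins now, large ones first.

```bash
cat > tins.py <<'E'
from h import *
import sys
yaw=SHELF[1]-np.pi/2
def job(kind,xy,y):
    h,o,rel,x,d=(.016,.076,.066,.036,.056) if kind=="big" else (.013,.060,.050,-.0425,.042)
    if pick(xy,yaw,h,o)<d-.006: print("MISS",kind,xy); sys.exit()
    place(inframe(SHELF,x,y),yaw,.07+h,rel)
def check():
    robot.reach((.45,.2,.42),down(0)); robot.hold(.1)
    for l in locate(("big1","small1"),z0=(0,.07)):
        s=tostate(SHELF,l[2]); on=abs(s[0])<.08 and abs(s[1])<.15
        if on==(l[3]>0): print(l,s.round(4) if on else "")
    print(monitor.state()["clock"])
E
python3 - <<'E'
from tins import *
job("big",(.4225,-.4322),-.066); job("big",(.3144,-.2956),0); check()
E
```

```text
grip 0.0553 20.0
lift 0.0555 t 62.6
down True 0.0002
grip 0.0557 20.0
lift 0.0557 t 73.7
down True 0.0002
('big1', 0.98, [0.6508, 0.2309], 0.07, 0.92) [ 0.0351 -0.0652]
('big1', 0.61, [0.3239, 0.2789], 0, 0.96) 
('big1', 0.58, [0.6018, 0.2746], 0.07, 0.94) [0.0344 0.0005]
('small1', 0.85, [0.3869, 0.2083], 0, 1.05) 
('small1', 0.58, [0.418, -0.1049], 0, 0.96) 
('small1', 0.47, [0.5853, -0.3248], 0, 0.05) 
80.2167
```

```bash
python3 - <<'E'
from tins import *
job("big",(.3239,.2785),.066); job("small",(.5886,-.3584),-.054); job("small",(.418,-.106),0); job("small",(.3868,.2072),.054); check()
cv2.imwrite("pics/f1.png",read_camera("wrist")); 
E
```

```text
grip 0.0555 20.0
lift 0.0555 t 84.7
down True 0.0001
grip 0.0415 20.0
lift 0.0414 t 94.5
down True 0.0003
grip 0.0419 20.0
lift 0.0417 t 104.1
down True 0.0002
grip 0.0415 20.0
lift 0.0416 t 112.5
down True 0.0001
('big1', 0.74, [0.5523, 0.3208], 0.07, 0.97) [0.0353 0.0682]
('big1', 0.67, [0.5976, 0.2646], 0.07, 0.57) [ 0.0242 -0.0031]
('big1', 0.55, [0.6512, 0.2313], 0.07, 0.97) [ 0.0356 -0.0652]
('small1', 0.74, [0.5089, 0.2547], 0.07, 1.01) [-0.0428  0.0558]
('small1', 0.6, [0.5494, 0.2177], 0.07, 0.95) [-0.0429  0.001 ]
('small1', 0.55, [0.59, 0.1809], 0.07, 0.9) [-0.0428 -0.0538]
('small1', 0.42, [0.7104, -0.2837], 0, 1.4) 
117.1833
```

View pics/f1.png

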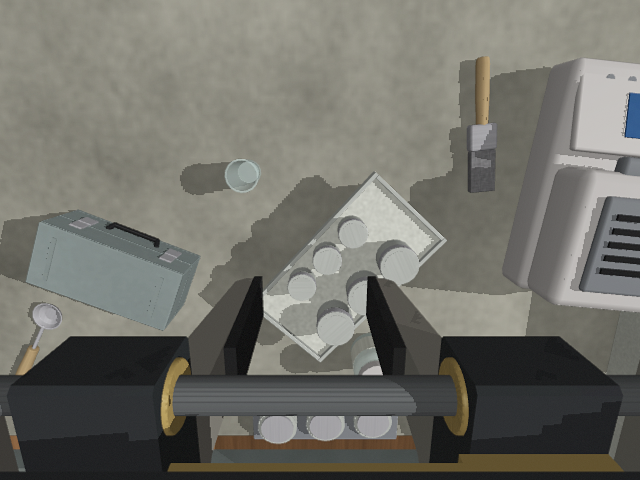

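All six tins stand in two rows at (302–352, 232–285) and (335–400, 262–326). The middle large tin is half hidden by a finger here, but it measured fine earlier. The case is shut.

```bash
python3 -c "
from h import *
print(robot.job_done())"
```

```text
the job is handed in; nothing more can be done
None
```

The job is handed in, with no verdict returned: three large and three small tins stand in rows on the shelf, both jars are in separate cells, and the lid is pressed shut to its stop (its angle was not measured).

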